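# Close and bolt the precious-metal offcuts box

### The job

Lock up the green offcuts box on the jeweller's bench: close its grey lid, then, with the handle still raised, slide the brass bolt fully across into the staple on the lid, and turn the red-knobbed handle down into the notch until it lies level. Let go, and leave the copper tin, the jar and the hammer where they stand.

Things in the scene. Friction and masses are not known exactly. Their poses are not given: they have to be found in the camera images.
- box: Green steel box fixed to the bench, 200 (x) x 360 (y) x 110 mm high. Origin: centre of its underside; x to its back (away from the robot, but for its yaw), y to its left, z up. Where y is below 10 mm it is an open compartment under a grey lid; above, a solid deck, 110 mm high, that carries the barrel bolt (axis along y at x = -75, z = 128 mm).
- guide (a point): Middle of the top edge of the steel guide plate on the deck in front of the bolt (box frame x = -92, y = 80, z = 144 mm). The plate is 4 mm thick and spans y = 31..130 mm; the handle turns down past it only through its one notch. Two steel straps up to z = 139 mm hold the bolt, at y = 18..30 and 118..130 mm, x = -87..-63 mm.
- lid_hinge (a point): Middle of the lid's hinge line, which runs along the box's y axis at the top of its back wall (box frame x = 97.5, y = -85, z = 107 mm).
- lid_front (a point): Bare place to push on the lid's top face near its free front edge: 165 mm before the hinge line, 20 mm left (+y) of the lid's middle, 3 mm above the hinge line when shut. The lid is a grey plate, 195 x 188 x 6 mm, about 0.45 kg. A black knob (22 mm across, top 24 mm above the lid) stands 50 mm right of this point.
- staple (a point): Middle of the opening (20 mm wide) of the steel staple on the lid that takes the bolt: 172 mm before the hinge line, 67 mm left of the lid's middle. The staple is 30 mm wide (x), 14 mm along y, its top 32 mm above the lid. Shut, it lies on the bolt's axis.
- lid (a joint): Lid angle in rad: 0 shut, grows as it opens upwards and back, up to 1.2. A stiff hinge: it stays where it is left and takes some 1 to 4 N at the front edge to push down.
- bolt (a joint): How far the brass bolt (12 mm thick) is slid, in m: 0 drawn back, grows as it slides towards the box's -y (to the lid), 0.050 at the stop, fully across. It takes about 2 N and stays where it is left. The handle is opposite the notch's middle at 0.048; it goes into the notch from 0.044 to the stop.
- bolt_handle (a joint): Angle of the bolt's handle about the bolt's axis in rad: 0 straight up, grows as it turns towards the box's front (-x) and down, 1.5 at the stop (level, fully down). It stays where it is left; turning it takes about 1 N at the knob. Away from the notch the guide plate stops it at about 0.6.
- knob (a point): Centre of the red ball knob, 18 mm in diameter, at the end of the bolt's handle, a brass rod 8 mm thick; 48 mm from the bolt's axis. In the box frame it lies at y = 105 mm minus the bolt's slide. Level, it stands free 23 mm in front of the box's front wall, 128 mm above the bench.
- notch (a point): Middle of the notch in the guide plate (16 mm wide along y, open at the top, down to the deck) at the height of the bolt's axis; box frame x = -92, y = 57, z = 128 mm.
- flux_tin_mid (a point): Centre of a small open copper tin, 52 mm across and 36 mm high, standing loose on the back of the box's deck. Leave it alone.
- jar_mid (a point): Centre of a glass jar with a wooden cap, 68 mm across and 100 mm high, standing on the bench to the left of the box. Leave it alone.
- hammer_mid (a point): A point half-way along a hammer, about 220 mm long, lying on the bench to the right of the box. Leave it alone.

How it is judged:
By the outcome, as a careful person would: the job done as asked, in the order asked, and still so for the second after the job is handed in, with the robot touching nothing.
It also fails if it takes over 50 s, if anything falls off the work surface, if the arm or the gripper's body presses on something with over 40 N, if the wrist force passes 120 N, or if a joint passes its speed limit or range.

### The arm

A 6-joint arm with a two-finger parallel gripper is mounted at the origin on the work surface. World frame = base frame: x ahead of the robot, y to its left, z up, the work surface at z = 0. Lengths are in m, angles in rad, forces in N, time in s.
With the tool pointing down it reaches from about 0.3 to 0.85 m from the base axis. Payload 5.4 kg.
Tool frame: the origin (TCP) lies midway between the tips of the shut fingers; the grasp point (between the pads) lies 19 mm behind it; z points along the fingers, y is the direction in which the jaws open and shut (so a half turn about z gives the same grasp; the last joint's range is limited). The gripper opens to 85 mm and grips with 20 to 120 N. Pads are 22 mm wide; open, the fingers measure 114 mm over their backs; the gripper's body (76 mm by 85 mm) begins 54 mm behind the grasp point. The pads swing forward as they close: fully open they stand 13 mm farther back than shut.
Start: joints at [1.135, 0.158, 1.597, -0, 1.386, -0.21], TCP at [0.129, 0.56, 0.231] pointing down, gripper open.
Joint ranges: [-2.91, 2.91], [-0.94, 2.29], [0.18, 2.7], [-1.29, 4.43], [0.17, 2.64], [-3, 3]. Speed limits (rad/s): [2.57, 2.57, 3.14, 3.14, 3.14, 3.14].

### API

Orientations are given as a rotation vector (axis times angle).
In Python, from cell import r gives the robot as it stands. The module is installed in compiled form; this text tells all that it offers.
- The arm moves only by the tool arm_command, never from a script. Its argument "targets" is text: rows parted by semicolons, each of 7 numbers parted by spaces: the shift along the tool's x, y, z in m, then the turn, a rotation vector about the tool's x, y, z in degrees, then the gripper's target within -1 to 1 (fully open at 1, half-way at 0, shut at -1). In form: x y z wx wy wz claw; .... A call has 1 to 20 rows; each row shifts and turns the pose as measured when the row begins, along the tool's axes as they then stand; what a row does not reach is not made up. A row lasts 1/8 s, in which the tool goes at most 62.5 mm and 10.7 degrees, less where a joint would pass 70% of its speed; a pose out of reach is approached as far as the arm can. A call with a gripper value outside its range is refused whole. The fingers move at their own pace and stop on an object; "newtons" is the grip in N (left out, the last holds). Time passes only in rows, so rows that do not move let the fingers close. It gives the time, the measured TCP pose, the force and the opening at its end, in the units of the state.
- r.read_state(): the state, without advancing time (a new reading comes with each control period).
- r.capture(name): name is "scene" or "top"; returns a dict with "pixels" (400x640x3 uint8, red, green, blue), "range_z" (400x640 float32, m along the optical axis (not along the pixel's ray), 0 where there is no reading), "intrinsics" (3x3 intrinsics, pixels), "rvec" (rotation vector, rad) and "tvec" (3), from world to camera coordinates, as OpenCV has them. Camera axes: x right, y down, z forward; pixel columns grow to the right and rows downward; lengths in m; the calibration is good to about 2 mm. A picture is of the moment at which its call begins.
- r.close_job(): hands the job in, once; it reports no verdict.
The state is a dict: "t": time; "joint_pos": joint angles; "joint_velocities": joint speeds; "effort": joint torques, N m; "position": TCP position; "ee_rot": TCP orientation; "wrist_force": force on the tool from outside, world axes, zero at the start; "torque": the same for the moment, N m; "grip_width": opening from 0.0 (shut) to 1.0 (fully open).
Only numpy, scipy, OpenCV 4.12 (cv2) and the standard library are available. Lean on these libraries where they do the work, as an engineer would, in place of code of your own. Each camera call takes 0.05 s, during which the arm holds its last target.

## Working session

There is one attempt and no reset: what is moved stays moved. The work goes in short steps, Python scripts to look and compute and a tool call to move; the robot and the scene stay as the last step left them, time stands still between calls to the robot, and variables do not carry over. Pictures are saved under pics/ and viewed, and the job is handed in when it is done.

Besides the shell and the picture viewer there is one more tool, called after "Call:" as a command line: name --argument value ..., lists and objects as JSON in quotes. arm_command: Moves the arm, as the interface text tells. Its arguments: {"type":"object","properties":{"targets":{"type":"string"},"newtons":{"type":"number"}},"required":["targets"]}

```bash
mkdir -p pics; cat > h.py <<'E'
import numpy as np, cv2
from cell import r
def cap(n,save=None):
    d=r.capture(n); 
    if save: cv2.imwrite('pics/'+save,d['pixels'][:,:,::-1])
    return d
def world(d):
    K=np.array(d['intrinsics']);R=cv2.Rodrigues(np.array(d['rvec'],float))[0];t=np.array(d['tvec']).ravel()
    v,u=np.mgrid[:400,:640];z=d['range_z'].astype(float)
    p=np.stack([(u-K[0,2])/K[0,0]*z,(v-K[1,2])/K[1,1]*z,z],-1)
    return (p-t)@R, z>0
def proj(d,P):
    return cv2.projectPoints(np.array(P,float).reshape(-1,3),np.array(d['rvec'],float),np.array(d['tvec'],float),np.array(d['intrinsics']),None)[0].reshape(-1,2)
E
python3 - <<'E'
from h import *
for n in('scene','top'):
    d=cap(n,n+'0.png');np.savez(n+'0.npz',**d)
    R=cv2.Rodrigues(np.array(d['rvec']))[0];print(n,-R.T@np.array(d['tvec']).ravel(),R[2])
print(r.read_state())
E
```

```text
scene [ 1.02584211 -0.52586266  0.94207511] [-0.37954942  0.53230145 -0.75670166]
top [0.48535304 0.05905107 1.403128  ] [ 0.09445127 -0.00752869 -0.99550102]
{'t': 0.1, 'joint_pos': array([ 1.13489377e+00,  1.58989764e-01,  1.59812457e+00,  1.01755326e-06,
        1.38619656e+00, -2.10100252e-01]), 'joint_velocities': array([-0.00042087, -0.00025908, -0.0027059 ,  0.0018511 ,  0.00068895,
        0.00084567]), 'effort': array([-1.40942821e-04, -3.96991003e+01, -3.32338679e+01, -1.56993824e-04,
        4.18579672e-03, -1.82307537e-05]), 'position': array([0.12852015, 0.5598919 , 0.23040411]), 'ee_rot': array([-3.53875022e-01, -3.12104756e+00,  2.55847899e-03]), 'wrist_force': array([ 0.55090008,  0.56586469, -0.19179846]), 'torque': array([-0.00641986,  0.06756482,  0.01382021]), 'grip_width': 0.9983880979179398}
```

View pics/scene0.png

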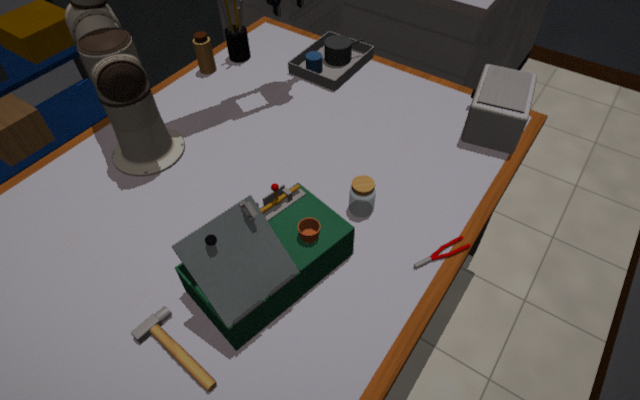

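View pics/top0.png

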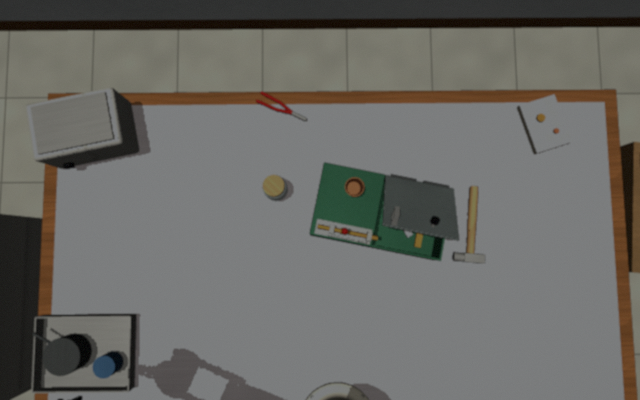

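The scene view shows the box with its lid half open at about (240,265), the red knob at (275,187), the tin at (309,230) and the jar at (362,195). In the top view the deck is at about (345,205), the red knob at (345,231), the lid at (420,205), and the hammer, right of the box, at (472,225).

```bash
cat > m.py <<'E'
from h import *
d=dict(np.load('top0.npz'));P,ok=world(d);im=d['pixels'];hsv=cv2.cvtColor(im,cv2.COLOR_RGB2HSV)
g=(hsv[...,0]>60)&(hsv[...,0]<90)&(hsv[...,1]>120)&ok&(abs(P[...,2]-.11)<.006)
q=P[g];print(len(q),q[:,2].mean())
for s in (None,):
    rc=cv2.minAreaRect((q[:,:2]*1000).astype(np.float32));print(rc,cv2.boxPoints(rc))
for n in('scene','top'):
    d=dict(np.load(n+'0.npz'));P,ok=world(d);im=d['pixels'];hsv=cv2.cvtColor(im,cv2.COLOR_RGB2HSV)
    m=((hsv[...,0]<6)|(hsv[...,0]>174))&(hsv[...,1]>170)&(hsv[...,2]>60)&ok
    m&=(P[...,2]>.13)&(P[...,2]<.2)
    v,u=np.nonzero(m);print(n,'red',len(v),u.mean(),v.mean(),P[m].mean(0),P[m].max(0))
    # lid plane
    roi=(P[...,0]>.35)&(P[...,0]<.75)&(P[...,1]>-.35)&(P[...,1]<.05)&(P[...,2]>.115)&(hsv[...,1]<70)&ok
    q=P[roi];
    for _ in range(4):
        c=np.median(q,0);w=np.linalg.svd(q-q.mean(0),full_matrices=False)[2][2];e=(q-q.mean(0))@w;q=q[abs(e)<max(.004,1.5*e.std())]
    print('lid',len(q),q.mean(0),w*np.sign(w[2]),np.arccos(abs(w[2])),q.min(0),q.max(0))
    cv2.imwrite(f'pics/z_{n}.png',cv2.resize(im[150:280,280:500] if n=='top' else im[160:350,160:380],None,fx=3.4,fy=3.1,interpolation=cv2.INTER_CUBIC)[:,:,::-1])
E
python3 m.py
```

```text
1109 0.11013069086194012
((580.8116455078125, -116.73164367675781), (337.1389465332031, 191.9110107421875), 77.80248260498047) [[ 451.40656  -261.22195 ]
 [ 638.98517  -301.76938 ]
 [ 710.21674    27.758667]
 [ 522.6381     68.30609 ]]
scene red 30 274.5 186.33333333333334 [ 0.52843053 -0.01904087  0.18133899] [ 0.53515904 -0.0105042   0.18490157]
lid 8035 [ 0.58706326 -0.21656301  0.17720977] [ 0.66306494 -0.13970088  0.73541046] 0.7445241083608265 [ 0.50200794 -0.31554169  0.11500049] [ 0.67700579 -0.10440102  0.24221108]
top red 22 344.40909090909093 230.8181818181818 [ 0.52488299 -0.0181972   0.1834154 ] [ 0.52967176 -0.01215291  0.18819219]
lid 3395 [ 0.58157161 -0.21338718  0.18203434] [ 0.66099821 -0.1403122   0.73715253] 0.7419496528896421 [ 0.49816699 -0.31835212  0.11505472] [ 0.67336739 -0.10767509  0.24644188]
```

```bash
cat >> m.py <<'E'
print('----')
th=-0.211;X=np.array([np.cos(th),np.sin(th)]);Y=np.array([-X[1],X[0]])
for n in('scene','top'):
    d=dict(np.load(n+'0.npz'));P,ok=world(d);hsv=cv2.cvtColor(d['pixels'],cv2.COLOR_RGB2HSV)
    g=(hsv[...,0]>60)&(hsv[...,0]<95)&(hsv[...,1]>110)&ok&(abs(P[...,2]-.11)<.007)
    q=P[g][:,:2];a=q@X;b=q@Y
    # outer boundary percentile per strip
    sel=b>0.0
    print(n,'front',[round(np.sort(a[(b>l)&(b<l+.03)])[:3].mean(),4) if ((b>l)&(b<l+.03)).sum()>5 else None for l in np.arange(-.2,.2,.03)])
    print('back',[round(np.sort(a[(b>l)&(b<l+.03)])[-3:].mean(),4) if ((b>l)&(b<l+.03)).sum()>5 else None for l in np.arange(-.2,.2,.03)])
    print('left',[round(np.sort(b[(a>l)&(a<l+.03)])[-3:].mean(),4) if ((a>l)&(a<l+.03)).sum()>5 else None for l in np.arange(.45,.7,.03)])
k=np.array([.5265,-.0186]);print('knob a,b',k@X,k@Y)
E
python3 m.py | sed -n '/----/,$p'
```

```text
----
scene front [np.float64(0.4986), np.float64(0.4994), None, np.float64(0.6938), None, None, np.float64(0.6925), np.float64(0.5836), np.float64(0.5392), np.float64(0.5388), np.float64(0.5381), np.float64(0.5381), np.float64(0.5109), None]
back [np.float64(0.6952), np.float64(0.6981), None, np.float64(0.6989), None, None, np.float64(0.6962), np.float64(0.6953), np.float64(0.6953), np.float64(0.6953), np.float64(0.6949), np.float64(0.6947), np.float64(0.6949), None]
left [None, np.float64(-0.1636), np.float64(0.1787), np.float64(0.1781), np.float64(0.1788), np.float64(0.1782), np.float64(0.1789), np.float64(0.1798), np.float64(0.1762)]
top front [None, None, None, None, np.float64(0.4959), None, np.float64(0.496), np.float64(0.4982), np.float64(0.5434), np.float64(0.5434), np.float64(0.5433), np.float64(0.543), np.float64(0.4979), None]
back [None, None, None, None, np.float64(0.4967), None, np.float64(0.6182), np.float64(0.6882), np.float64(0.6882), np.float64(0.6885), np.float64(0.6885), np.float64(0.6886), np.float64(0.6878), None]
left [None, np.float64(0.1756), np.float64(0.1758), np.float64(0.1759), np.float64(0.1759), np.float64(0.1762), np.float64(0.176), np.float64(0.1761), None]
knob a,b 0.5187188085871132 0.09208152701799592
```

View pics/z_top.png

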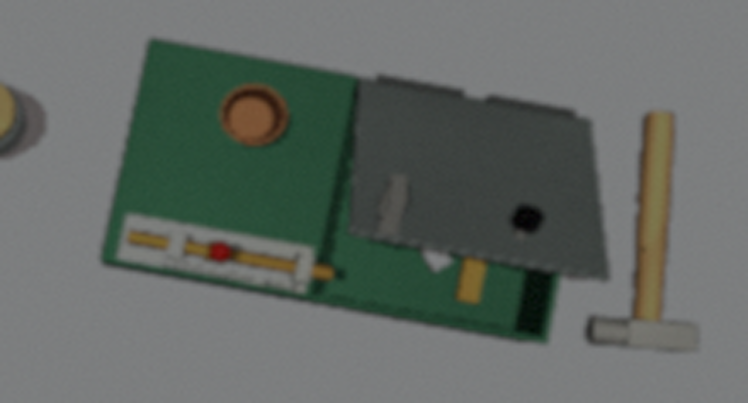

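View pics/z_scene.png

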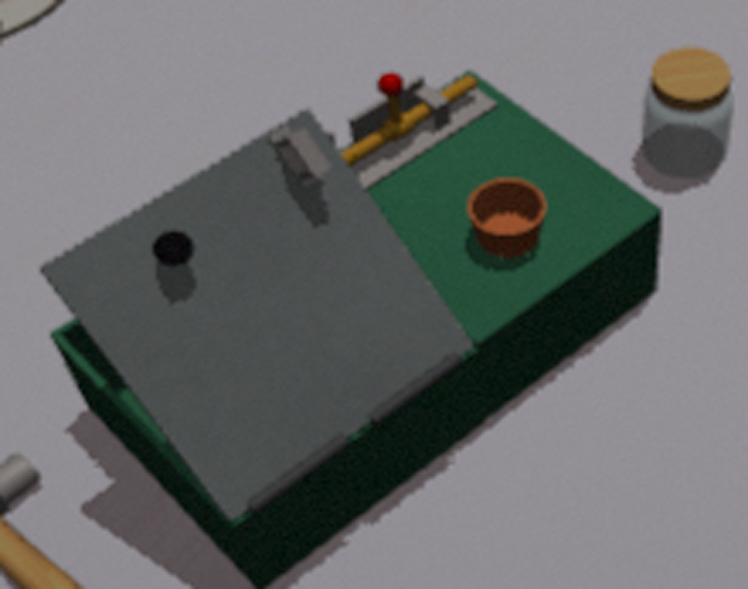

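Box frame: yaw about -0.211, origin about (0.581, -0.128). The lid is open about 0.74 rad, the handle is upright and the bolt is roughly 9 mm slid. The tool's axes already line up with the box's: tool x = -X, tool y = +Y, tool z = down.

```bash
cat >> h.py <<'E'
th=-0.211;X=np.array([np.cos(th),np.sin(th),0]);Y=np.array([-X[1],X[0],0]);Z=np.array([0,0,1.]);B=np.stack([X,Y,Z])
O=.595*X-.003*Y
def st(tgt=None):
    s=r.read_state();p=B@(s['position']-O);R=cv2.Rodrigues(np.array(s['ee_rot']))[0]
    print('t',round(s['t'],2),'box',p.round(4),'F',(B@s['wrist_force']).round(1),'grip',round(s['grip_width'],3))
    print('toolaxes in box\n',(B@R).round(3))
    if tgt is not None: print('tool shift',(R.T@B.T@(np.array(tgt)-p)).round(4))
    return p
E
python3 -c "
from h import *
st([-.03,-.065,.30])"
```

```text
t 0.1 box [-0.5866  0.5774  0.2304] F [ 0.4  0.7 -0.2] grip 0.998
toolaxes in box
 [[-1.     0.015 -0.   ]
 [ 0.015  1.    -0.002]
 [ 0.    -0.002 -1.   ]]
tool shift [-0.566  -0.6342 -0.0687]
```

Call:
arm_command --targets "-0.01 -0.01 -0.05 0 0 0 -1;-0.03 -0.035 -0.04 0 0 0 -1;-0.04 -0.045 -0.01 0 0 0 -1;-0.04 -0.045 0 0 0 0 -1;-0.04 -0.045 0 0 0 0 -1;-0.04 -0.045 0 0 0 0 -1;-0.04 -0.045 0 0 0 0 -1;-0.04 -0.045 0 0 0 0 -1;-0.04 -0.045 0 0 0 0 -1;-0.04 -0.045 0 0 0 0 -1;-0.04 -0.045 0 0 0 0 -1" --newtons 40

```text
t: 1.48
position: [0.4239, 0.0179, 0.3323]
ee_rot: [0.341, 3.121, -0.009]
wrist_force: [2.2, 0.9, 0.8]
grip_width: -0.002
```

```bash
python3 -c "
from h import *
st([-.03,-.065,.28])"
```

```text
t 1.48 box [-0.1842  0.1093  0.3323] F [2.  1.3 0.8] grip -0.002
toolaxes in box
 [[-1.     0.007  0.002]
 [ 0.007  1.    -0.005]
 [-0.002 -0.005 -1.   ]]
tool shift [-0.1553 -0.1729  0.0536]
```

Call:
arm_command --targets "-0.04 -0.045 0 0 0 0 -1;-0.04 -0.045 0 0 0 0 -1;-0.04 -0.045 0 0 0 0 -1;-0.035 -0.038 0.01 0 0 0 -1;0 0 0.03 0 0 0 -1;0 0 0 0 0 0 -1"

```text
t: 2.22
position: [0.54, -0.1964, 0.2886]
ee_rot: [-0.352, -3.119, 0.005]
wrist_force: [-0.6, 0.4, 0.5]
grip_width: 0.001
```

```bash
python3 -c "
from h import *
st([-.022,-.065,.23]);cap('scene','s1.png')"
```

```text
t 2.23 box [-0.0259 -0.0759  0.2886] F [-0.7  0.3  0.5] grip 0.001
toolaxes in box
 [[-1.     0.014 -0.003]
 [ 0.014  1.    -0.003]
 [ 0.002 -0.003 -1.   ]]
tool shift [-0.0039  0.0112  0.0585]
```

View pics/s1.png

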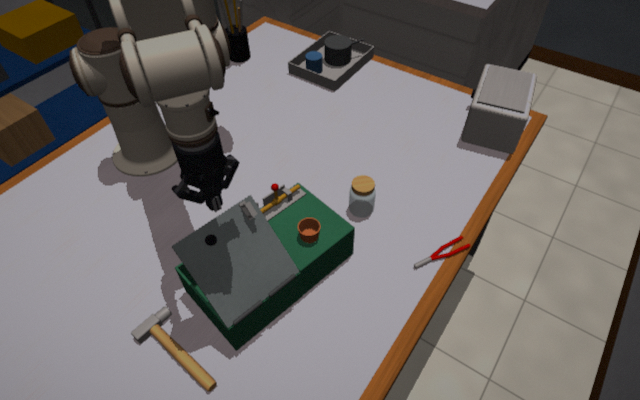

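The closed fingertips at (217,207) stand above the lid's front edge, clear of the staple at (248,210) and the lid's knob at (211,240). Next I descend and follow the arc.

Call:
arm_command --targets "-0.002 0.011 0.03 0 0 0 -1;0 0 0.02 0 0 0 -1;0 0 0.015 0 0 0 -1;0.008 0 0.015 0 0 0 -1;0.008 0 0.015 0 0 0 -1;0.008 0 0.015 0 0 0 -1;0.008 0 0.018 0 0 0 -1"

```text
t: 3.15
position: [0.5196, -0.1809, 0.1713]
ee_rot: [0.343, 3.101, -0.022]
wrist_force: [-0.0, 0.9, 3.0]
grip_width: -0.002
```

```bash
python3 -c "
from h import *
st([-.0675,-.065,.11]);cap('scene','s2.png')"
```

```text
t 3.15 box [-0.049  -0.065   0.1713] F [-0.2  0.8  3. ] grip -0.002
toolaxes in box
 [[-1.     0.01   0.023]
 [ 0.009  1.    -0.012]
 [-0.023 -0.012 -1.   ]]
tool shift [0.0199 0.0006 0.0608]
```

View pics/s2.png

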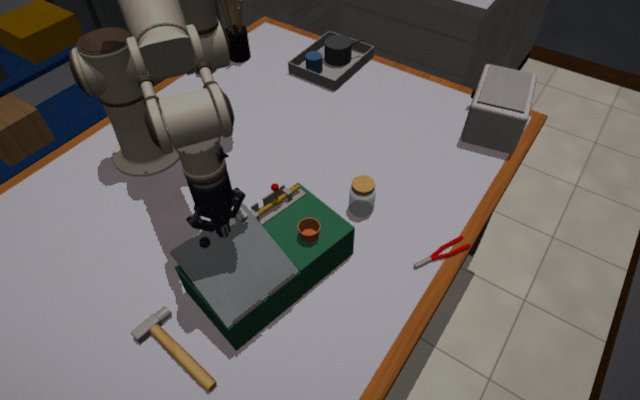

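The fingertip at (223,235) is on the lid between the knob and the staple, and the lid is coming down with about 3 N of contact force.

Call:
arm_command --targets "0.005 0 0.017 0 0 0 -1;0.005 0 0.017 0 0 0 -1;0.004 0 0.016 0 0 0 -1;0.003 0 0.014 0 0 0 -1;0.002 0 0.01 0 0 0 -1;0 0 0.006 0 0 0 -1"

```text
t: 3.95
position: [0.5051, -0.1783, 0.1096]
ee_rot: [0.339, 3.1, -0.023]
wrist_force: [-18.5, 8.2, 34.5]
grip_width: 0.001
```

```bash
python3 -c "
from h import *
st([-.0675,-.065,.11])"
```

```text
t 3.95 box [-0.0638 -0.0656  0.1096] F [-19.8   4.2  34.5] grip 0.001
toolaxes in box
 [[-1.     0.007  0.024]
 [ 0.007  1.    -0.012]
 [-0.024 -0.012 -1.   ]]
tool shift [ 0.0037  0.0005 -0.0005]
```

Call:
arm_command --targets "0 0 -0.015 0 0 0 -1;0 0 -0.05 0 0 0 -1;0 0.03 -0.05 0 0 0 0;0 0.05 -0.03 0 0 0 0;0 0.05 0 0 0 0 0;0 0.02 0 0 0 0 0;0 0 0 0 0 0 0"

```text
t: 4.82
position: [0.5328, -0.0251, 0.2537]
ee_rot: [0.342, 3.107, -0.02]
wrist_force: [-0.4, -0.6, 0.2]
grip_width: 0.498
```

```bash
python3 -c "
from h import *
st([-.075,.0955,.25])
for n in('scene','top'):
    d=cap(n,n+'3.png');P,ok=world(d);hsv=cv2.cvtColor(d['pixels'],cv2.COLOR_RGB2HSV)
    m=((hsv[...,0]<6)|(hsv[...,0]>174))&(hsv[...,1]>170)&(hsv[...,2]>60)&ok&(P[...,2]>.13)&(P[...,2]<.2)
    print(n,m.sum(),(P[m].mean(0)-O)@B.T if m.any() else '')
    L=(P-O)@B.T;q=L[(L[...,0]>-.05)&(L[...,0]<.09)&(L[...,1]<-.0)&(L[...,1]>-.17)&ok]
    w=np.linalg.lstsq(np.c_[q[:,:2],np.ones(len(q))],q[:,2],rcond=None)[0];print('lid plane',w,np.median(q[:,2]))
    if n=='scene': cv2.imwrite('pics/z3.png',cv2.resize(d['pixels'][120:320,140:380],None,fx=3,fy=3,interpolation=cv2.INTER_CUBIC)[:,:,::-1])
"
```

```text
t 4.83 box [-0.0687  0.0901  0.2537] F [-0.3 -0.6  0.2] grip 0.498
toolaxes in box
 [[-1.     0.009  0.017]
 [ 0.008  1.    -0.011]
 [-0.017 -0.011 -1.   ]]
tool shift [0.0064 0.0054 0.0035]
scene 28 [-0.0739415   0.09433902  0.18219952]
lid plane [ 0.00018891 -0.00098032  0.10900022] 0.10909178859103069
top 0 
lid plane [ 0.0009216  -0.00744648  0.10921031] 0.11007049253174778
```

View pics/z3.png

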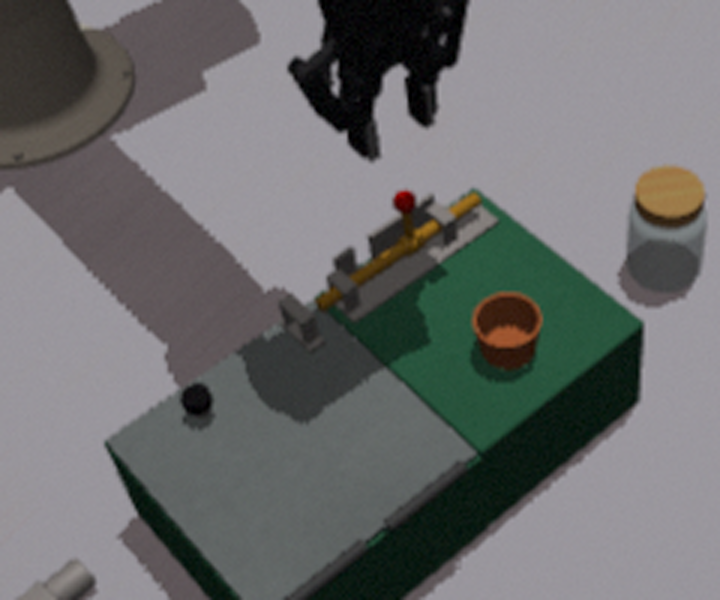

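The lid is shut: its plane is level at z of about 0.109. The fingers straddle the red knob at (404,202) in the crop. The tin and the jar are undisturbed. Next I descend over the knob.

Call:
arm_command --targets "0.007 0.006 0.03 0 0 0 0;0 0 0.03 0 0 0 0;0 0 0.02 0 0 0 0;0 0 0.01 0 0 0 0;0 0 0 0 0 0 0" --newtons 20

```text
t: 5.55
position: [0.5268, -0.0265, 0.1594]
ee_rot: [0.358, 3.109, -0.023]
wrist_force: [-0.5, 0.8, 0.3]
grip_width: 0.496
```

```bash
python3 -c "
from h import *
st([-.0765,.096,.162])
d=cap('scene')
cv2.imwrite('pics/z4.png',cv2.resize(d['pixels'][130:270,200:380],None,fx=4,fy=4,interpolation=cv2.INTER_CUBIC)[:,:,::-1])
"
```

```text
t 5.55 box [-0.0743  0.0875  0.1594] F [-0.6  0.6  0.3] grip 0.496
toolaxes in box
 [[-1.     0.018  0.014]
 [ 0.018  1.    -0.013]
 [-0.014 -0.013 -1.   ]]
tool shift [ 0.0023  0.0085 -0.0028]
```

View pics/z4.png

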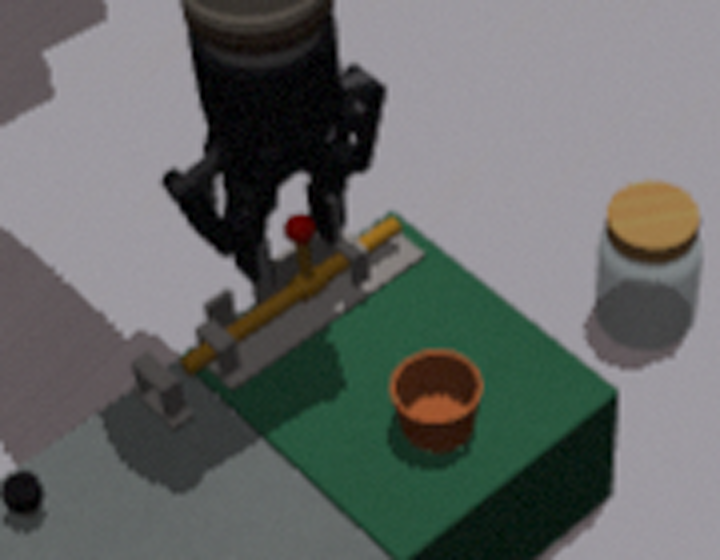

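The red knob at (300,228) is between the two fingers, nearer the +y one. I centre on it and close.

Call:
arm_command --targets "0.002 0.009 -0.003 0 0 0 0;0 0 0 0 0 0 -1;0 0 0 0 0 0 -1;0 0 0 0 0 0 -1;0 0 0 0 0 0 -1" --newtons 20

```text
t: 6.22
position: [0.5286, -0.0172, 0.1654]
ee_rot: [0.357, 3.103, -0.025]
wrist_force: [0.7, -0.9, -0.4]
grip_width: 0.188
```

```bash
python3 -c "
from h import *
st([-.0765,.055,.162])
"
```

```text
t 6.22 box [-0.0745  0.0969  0.1654] F [ 0.8 -0.7 -0.4] grip 0.188
toolaxes in box
 [[-1.     0.018  0.019]
 [ 0.018  1.    -0.014]
 [-0.019 -0.014 -1.   ]]
tool shift [ 0.0013 -0.0419  0.004 ]
```

Call:
arm_command --targets "0 -0.01 0 0 0 0 -1;0 -0.012 0 0 0 0 -1;0 -0.012 0 0 0 0 -1;0 -0.008 0 0 0 0 -1"

```text
t: 6.72
position: [0.5192, -0.0559, 0.1654]
ee_rot: [0.359, 3.102, -0.007]
wrist_force: [6.9, 28.5, 1.5]
grip_width: 0.188
```

```bash
python3 -c "
from h import *
st([-.0765,.055,.162])
d=cap('scene')
cv2.imwrite('pics/z5.png',cv2.resize(d['pixels'][130:270,200:380],None,fx=4,fy=4,interpolation=cv2.INTER_CUBIC)[:,:,::-1])
"
```

```text
t 6.72 box [-0.0756  0.057   0.1654] F [ 0.8 29.3  1.5] grip 0.188
toolaxes in box
 [[-1.     0.019  0.019]
 [ 0.019  1.    -0.003]
 [-0.019 -0.002 -1.   ]]
tool shift [ 0.0009 -0.0021  0.0034]
```

View pics/z5.png

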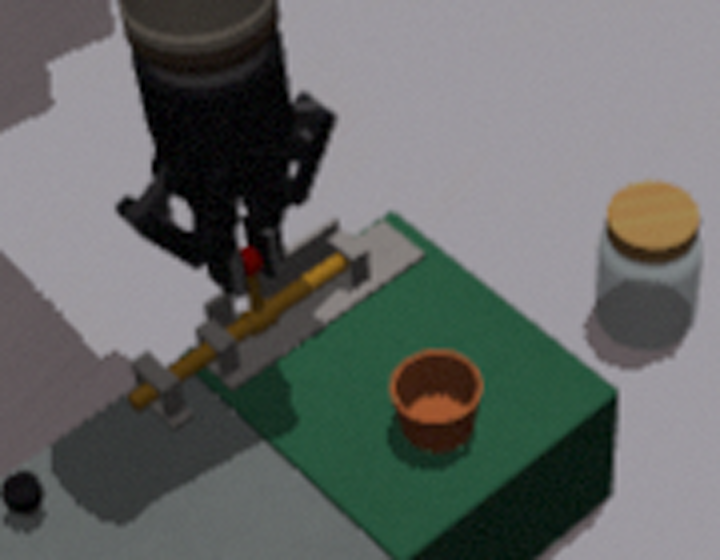

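The bolt has hit its stop: 29 N, after about 40 mm of travel on top of the initial 9 mm. The bolt's end at (140,398) shows beyond the staple at (160,385), and the handle is still upright. Next I turn it down in steps.

Call:
arm_command --targets "0.007 0 0.0005 0 0 0 -1;0.007 0 0.0015 0 0 0 -1;0.007 0 0.003 0 0 0 -1;0.006 0 0.0035 0 0 0 -1"

```text
t: 7.28
position: [0.4946, -0.0487, 0.1584]
ee_rot: [0.361, 3.095, 0.003]
wrist_force: [2.4, 4.2, 2.8]
grip_width: 0.187
```

```bash
python3 -c "
from h import *
st([-.102,.057,.157])
d=cap('scene')
cv2.imwrite('pics/z6.png',cv2.resize(d['pixels'][130:270,200:380],None,fx=4,fy=4,interpolation=cv2.INTER_CUBIC)[:,:,::-1])
"
```

```text
t 7.28 box [-0.1011  0.0589  0.1584] F [1.5 4.6 2.8] grip 0.187
toolaxes in box
 [[-0.999  0.021  0.025]
 [ 0.021  1.     0.004]
 [-0.025  0.005 -1.   ]]
tool shift [ 0.0009 -0.002   0.0014]
```

View pics/z6.png

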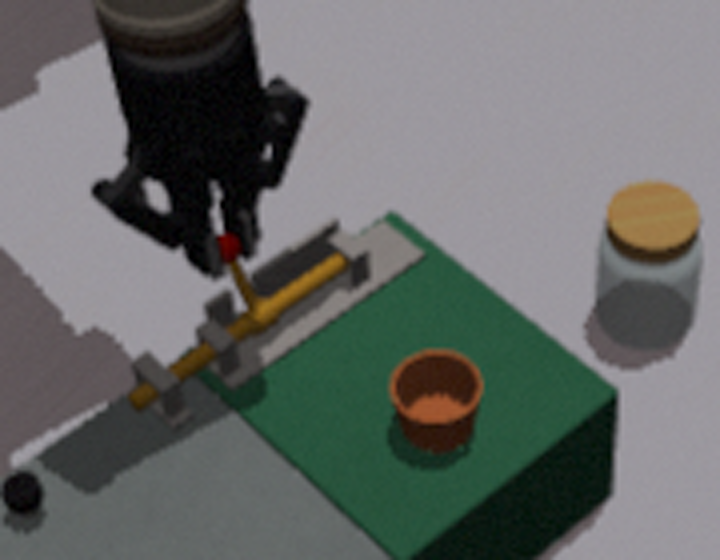

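The handle has turned with the knob still gripped at (229,247). The tool has drifted about 2 mm in +y, so I add a small -y bias and continue.

Call:
arm_command --targets "0.006 -0.002 0.005 0 0 0 -1;0.005 -0.0005 0.005 0 0 0 -1;0.004 -0.0005 0.006 0 0 0 -1;0.003 -0.0005 0.006 0 0 0 -1"

```text
t: 7.82
position: [0.4748, -0.0445, 0.135]
ee_rot: [0.361, 3.098, 0.014]
wrist_force: [1.0, 5.7, 2.1]
grip_width: 0.187
```

```bash
python3 -c "
from h import *
st([-.123,.057,.121])
d=cap('scene')
cv2.imwrite('pics/z7.png',cv2.resize(d['pixels'][130:270,200:380],None,fx=4,fy=4,interpolation=cv2.INTER_CUBIC)[:,:,::-1])
"
```

```text
t 7.83 box [-0.1214  0.0589  0.135 ] F [-0.2  5.7  2.1] grip 0.187
toolaxes in box
 [[-1.     0.021  0.022]
 [ 0.021  1.     0.011]
 [-0.022  0.012 -1.   ]]
tool shift [ 0.0019 -0.0021  0.0139]
```

View pics/z7.png

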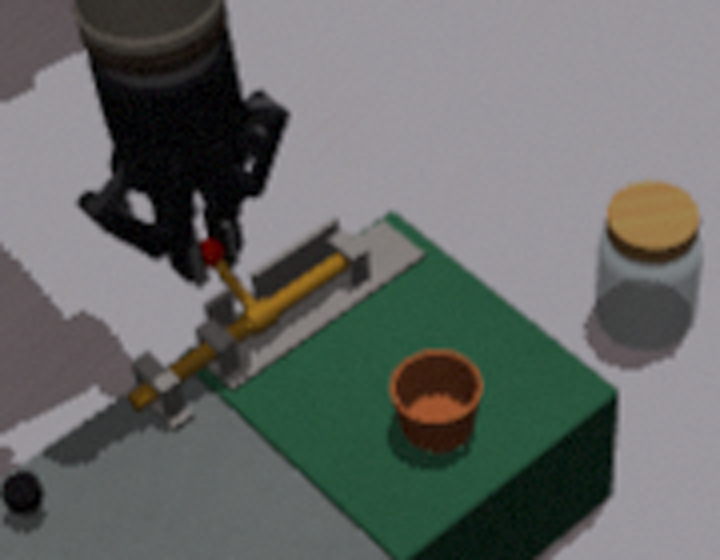

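Call:
arm_command --targets "0.002 -0.0015 0.007 0 0 0 -1;0.001 -0.0015 0.007 0 0 0 -1;0 -0.0015 0.005 0 0 0 -1;0 -0.0015 0.004 0 0 0 -1"

```text
t: 8.38
position: [0.4697, -0.0436, 0.1103]
ee_rot: [0.363, 3.1, 0.035]
wrist_force: [-0.0, 11.7, 13.6]
grip_width: 0.185
```

```bash
python3 -c "
from h import *
st([-.123,.057,.121])
d=cap('scene')
cv2.imwrite('pics/z8.png',cv2.resize(d['pixels'][130:270,200:380],None,fx=4,fy=4,interpolation=cv2.INTER_CUBIC)[:,:,::-1])
"
```

```text
t 8.38 box [-0.1266  0.0588  0.1103] F [-2.5 11.4 13.6] grip 0.185
toolaxes in box
 [[-1.     0.022  0.018]
 [ 0.022  0.999  0.024]
 [-0.017  0.024 -1.   ]]
tool shift [-0.0038 -0.0014 -0.0106]
```

View pics/z8.png

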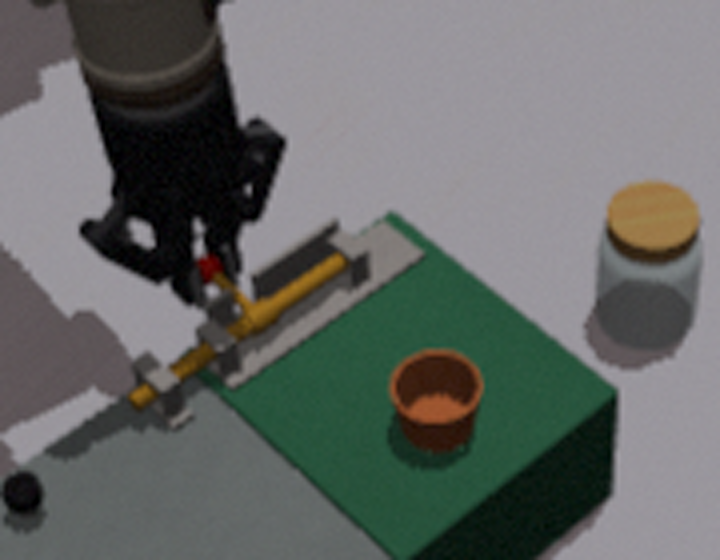

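```bash
cat > kn.py <<'E'
from h import *
d=cap('scene');P,ok=world(d);hsv=cv2.cvtColor(d['pixels'],cv2.COLOR_RGB2HSV)
m=((hsv[...,0]<6)|(hsv[...,0]>174))&(hsv[...,1]>150)&(hsv[...,2]>40)&ok&(P[...,2]>.09)&(P[...,2]<.2)&(P[...,0]<.6)
L=(P[m]-O)@B.T;v,u=np.nonzero(m);print(m.sum(),'pix',u.mean(),v.mean(),'mean',L.mean(0).round(4),'max z',L[:,2].max())
for q in(1.2,1.35,1.5):
    k=np.array([-.075-.048*np.sin(q),.056,.128+.048*np.cos(q)]);print(q,k.round(4),proj(d,k@B+O))
E
python3 kn.py
```

```text
27 pix 252.03703703703704 196.40740740740742 mean [-0.1206  0.0587  0.137 ] max z 0.14458327196240403
1.2 [-0.1197  0.056   0.1454] [[250.87248952 194.8642103 ]]
1.35 [-0.1218  0.056   0.1385] [[250.72133034 196.30822255]]
1.5 [-0.1229  0.056   0.1314] [[250.8530251  198.04050318]]
```

Call:
arm_command --targets "0 0 0 0 0 0 -0.2;0 0 0 0 0 0 -0.2;0 0 0 0 0 0 -0.2;0 0 0 0 0 0 -0.2"

```text
t: 8.98
position: [0.4678, -0.0452, 0.109]
ee_rot: [0.363, 3.104, 0.029]
wrist_force: [0.1, -0.0, -0.1]
grip_width: 0.401
```

```bash
python3 -c "
from h import *
st()";python3 kn.py
```

```text
t 8.97 box [-0.1281  0.0567  0.109 ] F [ 0.1 -0.  -0.1] grip 0.401
toolaxes in box
 [[-1.     0.022  0.014]
 [ 0.022  1.     0.02 ]
 [-0.014  0.021 -1.   ]]
29 pix 251.68965517241378 196.44827586206895 mean [-0.121   0.058   0.1371] max z 0.14113885010948565
1.2 [-0.1197  0.056   0.1454] [[250.87248952 194.8642103 ]]
1.35 [-0.1218  0.056   0.1385] [[250.72133034 196.30822255]]
1.5 [-0.1229  0.056   0.1314] [[250.8530251  198.04050318]]
```

Call:
arm_command --targets "0.04 0 0 0 0 0 -0.2;0.05 0 -0.01 0 0 0 -0.2;0.03 0 -0.05 0 0 0 -0.2;0 0.05 -0.04 0 0 0 -1;0 0.06 0 0 0 0 -1;0 0.06 0 0 0 0 -1;0 0 0 0 0 0 -1"

```text
t: 9.9
position: [0.3876, 0.1496, 0.2151]
ee_rot: [0.372, 3.095, 0.031]
wrist_force: [-1.0, -0.4, -0.0]
grip_width: 0.002
```

```bash
cat > fin.py <<'E'
from h import *
st();out={}
for n in('scene','top'):
  for nm in ('before','now'):
    d=dict(np.load(n+'0.npz')) if nm=='before' else cap(n,n+'9.png')
    P,ok=world(d);hsv=cv2.cvtColor(d['pixels'],cv2.COLOR_RGB2HSV)
    m=((hsv[...,0]<6)|(hsv[...,0]>174))&(hsv[...,1]>150)&(hsv[...,2]>40)&ok
    L=(P-O)@B.T;m&=(L[...,2]>.09)&(abs(L[...,0]+.09)<.07)&(abs(L[...,1]-.08)<.07)
    v,u=np.nonzero(m);out[nm]=L[m].mean(0);w=hsv[...,2][m].astype(float)
    print(n,nm,m.sum(),'pix',u.mean().round(2),v.mean().round(2),L[m].mean(0).round(4),'zmax',L[m][:,2].max().round(4))
  for k in([-.075,.096,.176],[-.1229,.055,.1314],[-.1218,.055,.1385],[-.075,.055,.176]): print(k,proj(d,np.array(k)@B+O)[0].round(2))
  c=d['pixels'][130:300,160:380] if n=='scene' else d['pixels'][150:280,280:500]
  cv2.imwrite(f'pics/z9_{n}.png',cv2.resize(c,None,fx=3.5,fy=3.5,interpolation=cv2.INTER_CUBIC)[:,:,::-1])
E
python3 fin.py
```

```text
t 9.9 box [-0.2473  0.2305  0.2151] F [-0.8 -0.6 -0. ] grip 0.002
toolaxes in box
 [[-0.999  0.028  0.022]
 [ 0.029  0.999  0.022]
 [-0.021  0.022 -1.   ]]
scene before 34 pix 274.56 186.68 [-0.0738  0.0948  0.1808] zmax 0.1849
scene now 27 pix 251.26 196.37 [-0.1216  0.0573  0.1375] zmax 0.1415
[-0.075, 0.096, 0.176] [274.84 187.53]
[-0.1229, 0.055, 0.1314] [250.51 198.25]
[-0.1218, 0.055, 0.1385] [250.39 196.54]
[-0.075, 0.055, 0.176] [260.75 196.83]
top before 25 pix 344.48 230.92 [-0.0782  0.0949  0.1835] zmax 0.1882
top now 17 pix 353.76 251.76 [-0.1245  0.0582  0.1389] zmax 0.1432
[-0.075, 0.096, 0.176] [344.12 229.71]
[-0.1229, 0.055, 0.1314] [354.85 251.36]
[-0.1218, 0.055, 0.1385] [355.16 250.97]
[-0.075, 0.055, 0.176] [359.95 232.93]
```

View pics/z9_scene.png

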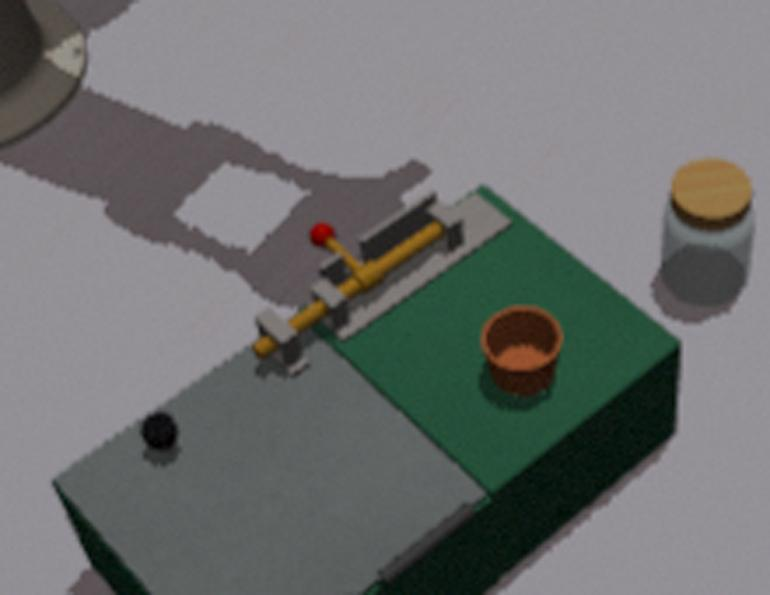

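View pics/z9_top.png

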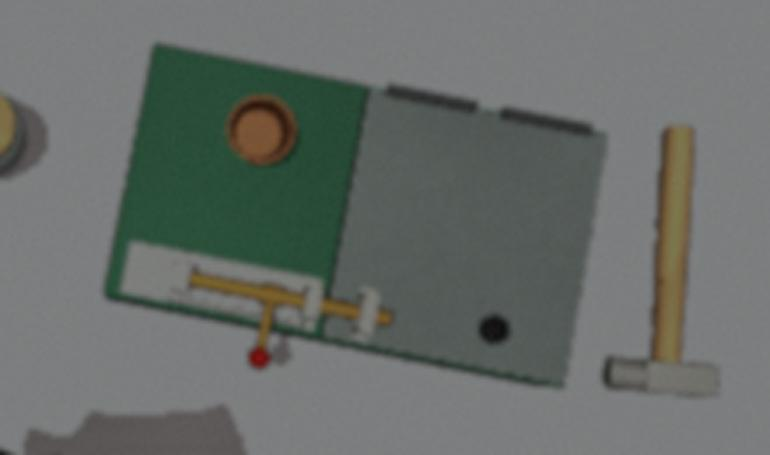

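The lid is shut, the bolt goes through the staple at about (275,330), and the handle is level in the notch with the knob at (321,233). The knob dropped about 44 mm, where 44.6 mm is expected. The slide measures only about 47 ± 2 mm, so I will nudge the knob once towards the stop to be sure.

```bash
python3 -c "
from h import *
st([-.126,.108,.2])"
```

```text
t 10.0 box [-0.2468  0.2274  0.2146] F [ 0.6 -0.4 -0.2] grip -0.004
toolaxes in box
 [[-0.999  0.033  0.021]
 [ 0.034  0.999  0.02 ]
 [-0.021  0.021 -1.   ]]
tool shift [-0.1244 -0.1157  0.0148]
```

Call:
arm_command --targets "-0.04 -0.04 0 0 0 0 -1;-0.04 -0.04 0 0 0 0 -1;-0.037 -0.04 0.01 0 0 0 -1;0 0 0.005 0 0 0 -1;0 0 0 0 0 0 -1"

```text
t: 10.62
position: [0.4721, -0.0096, 0.1985]
ee_rot: [0.396, 3.094, 0.026]
wrist_force: [-0.4, -0.1, 0.1]
grip_width: 0.003
```

```bash
python3 -c "
from h import *
st([-.126,.105,.118])"
```

```text
t 10.62 box [-0.1314  0.0925  0.1985] F [-0.4 -0.2  0.1] grip 0.003
toolaxes in box
 [[-0.999  0.044  0.021]
 [ 0.044  0.999  0.019]
 [-0.02   0.019 -1.   ]]
tool shift [-0.0032  0.0112  0.0808]
```

Call:
arm_command --targets "-0.004 0.015 0.02 0 0 -1 -1;0 0 0.03 0 0 0 -1;0 0 0.025 0 0 0 -1;0 0 0 0 0 0 -1"

```text
t: 11.12
position: [0.4802, 0.0059, 0.1238]
ee_rot: [0.368, 3.095, 0.025]
wrist_force: [-0.9, 0.5, 0.6]
grip_width: -0.004
```

```bash
python3 -c "
from h import *
st([-.126,.08,.118])"
```

```text
t 11.12 box [-0.1267  0.1094  0.1238] F [-1.   0.3  0.6] grip -0.004
toolaxes in box
 [[-0.999  0.025  0.023]
 [ 0.026  0.999  0.018]
 [-0.023  0.019 -1.   ]]
tool shift [-0.0013 -0.0294  0.0053]
```

Call:
arm_command --targets "0 -0.01 0.003 0 0 0 -1;0 -0.01 0 0 0 0 -1;0 -0.004 0 0 0 0 -1;0 -0.003 0 0 0 0 -1"

```text
t: 11.62
position: [0.4753, -0.0226, 0.1241]
ee_rot: [0.367, 3.089, 0.023]
wrist_force: [0.7, 3.7, 0.6]
grip_width: -0.002
```

```bash
python3 -c "
from h import *
st()"
```

```text
t 11.62 box [-0.1255  0.0804  0.1241] F [-0.1  3.8  0.6] grip -0.002
toolaxes in box
 [[-0.999  0.025  0.029]
 [ 0.026  1.     0.018]
 [-0.029  0.019 -0.999]]
```

Call:
arm_command --targets "0 -0.002 0 0 0 0 -1;0 -0.002 0 0 0 0 -1;0 -0.002 0 0 0 0 -1"

```text
t: 12.0
position: [0.4751, -0.0232, 0.1242]
ee_rot: [0.37, 3.086, 0.044]
wrist_force: [2.6, 9.7, -1.3]
grip_width: 0.001
```

```bash
python3 -c "
from h import *
st()"
```

```text
t 12.0 box [-0.1256  0.0798  0.1242] F [ 0.5 10.  -1.3] grip 0.001
toolaxes in box
 [[-0.999  0.027  0.031]
 [ 0.028  0.999  0.031]
 [-0.03   0.032 -0.999]]
```

The force is 10 N, against 2 N of bolt friction, with no further motion, so the bolt is at its stop. I retreat.

Call:
arm_command --targets "0 0.02 0 0 0 0 -1;0.03 0.03 -0.01 0 0 0 -1;0.03 0.03 -0.05 0 0 0 -1;0.03 0.05 -0.05 0 0 0 -1;0.01 0.05 0 0 0 0 -1;0 0 0 0 0 0 -1"

```text
t: 12.75
position: [0.421, 0.1657, 0.2306]
ee_rot: [0.371, 3.082, 0.046]
wrist_force: [-0.4, -1.2, -0.1]
grip_width: 0.002
```

```bash
python3 fin.py
```

```text
t 12.75 box [-0.2181  0.2532  0.2306] F [-0.2 -1.2 -0.1] grip 0.002
toolaxes in box
 [[-0.999  0.028  0.035]
 [ 0.029  0.999  0.033]
 [-0.034  0.034 -0.999]]
scene before 34 pix 274.56 186.68 [-0.0738  0.0948  0.1808] zmax 0.1849
scene now 27 pix 251.26 196.37 [-0.1218  0.0573  0.1373] zmax 0.1408
[-0.075, 0.096, 0.176] [274.84 187.53]
[-0.1229, 0.055, 0.1314] [250.51 198.25]
[-0.1218, 0.055, 0.1385] [250.39 196.54]
[-0.075, 0.055, 0.176] [260.75 196.83]
top before 25 pix 344.48 230.92 [-0.0782  0.0949  0.1835] zmax 0.1882
top now 16 pix 353.75 251.62 [-0.1242  0.0583  0.1382] zmax 0.1415
[-0.075, 0.096, 0.176] [344.12 229.71]
[-0.1229, 0.055, 0.1314] [354.85 251.36]
[-0.1218, 0.055, 0.1385] [355.16 250.97]
[-0.075, 0.055, 0.176] [359.95 232.93]
```

View pics/z9_scene.png

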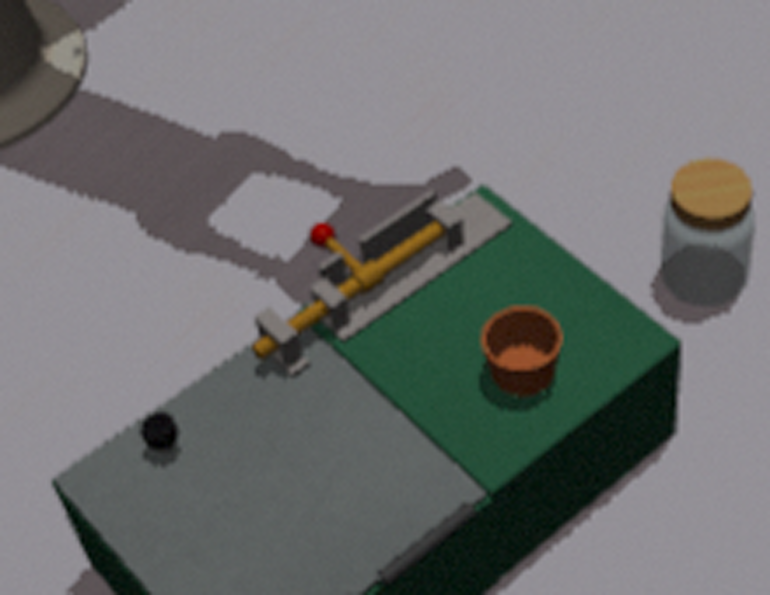

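The picture is unchanged: the knob at (321,233) did not move under the nudge, so the bolt is against its stop. The tin and the jar are where they stood.

```bash
python3 -c "
from h import *
r.close_job();st()"
```

```text
the job is handed in; nothing more can be done
the job is handed in; nothing more can be done
```

The box is locked and the job is handed in, at about 13 s of the 50 s allowed. I pushed the lid shut with closed fingertips. Then I gripped the red knob, slid the upright handle across until the bolt stopped, and turned it down through the notch. Finally I let go and backed the arm off.

- **Lid:** its plane measured level, 109–110 mm above the bench.
- **Bolt:** it shows through the staple, and a second push of 10 N on the knob moved nothing.
- **Handle:** the knob dropped 43 to 45 mm, against 44.6 mm expected when level, and it had met a firm stop at about 14 N.
- **Other things:** the tin, jar and hammer look undisturbed in the pictures.
- **Robot:** no unexpected contact; the highest wrist force I read was about 40 N, as the lid seated.

**Disagreement:** from the cameras alone the bolt's slide comes out at 47 to 48 mm instead of 50 mm. That is roughly the calibration error. I counted it as fully across because of the hard stop.

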